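Settle the oranges in the fruit tray and close the keeper

TASK

Two of the three oranges on the wooden fruit tray are loose and roll about. Roll each of them along the tray, without lifting any orange, into the empty hollows so that every hollow holds one; only then swing the wire keeper forward over the fruit until it lies fully down on the side rims. Leave the other things on the table where they are.

Things in the scene. Friction and masses are not known exactly. Their poses are not given: they have to be found in the camera images.
- tray: Wooden fruit tray fixed to the table, 250 (x) x 320 (y) mm, origin centred on its underside, -x side towards the robot. Deck 18 mm above the table; 12 to 14 mm wide rims on all sides reach 32 mm. The three hollows lie in a row at x = +65 mm; the front part of the deck (x -113 to +35 mm) is flat. Hinge cheeks outside the side rims at x = +65 mm reach 56 mm above the table.
- hollow_1 (a point): Centre of the mouth of a round hollow of the tray, at deck height, tray x +65 mm, y +90 mm. 55 mm across, 15 mm deep, a cork dot on its floor. A seated orange sinks in about 12 mm. One of the three hollows (any) holds an orange at the start.
- hollow_2 (a point): Centre of the mouth of a round hollow of the tray, at deck height, tray x +65 mm, y +0 mm. 55 mm across, 15 mm deep, a cork dot on its floor. A seated orange sinks in about 12 mm. One of the three hollows (any) holds an orange at the start.
- hollow_3 (a point): Centre of the mouth of a round hollow of the tray, at deck height, tray x +65 mm, y -90 mm. 55 mm across, 15 mm deep, a cork dot on its floor. A seated orange sinks in about 12 mm. One of the three hollows (any) holds an orange at the start.
- orange_a_center (a point): Centre of an orange, a ball of 74 mm diameter, about 0.19 kg, too wide for most grippers to grasp. Rolling on the deck its centre is 37 mm above the deck (55 mm above the table); seated in a hollow about 25 mm above the deck (43 mm above the table). At the start it is loose on the front part of the deck, left (+y) half.
- orange_b_center (a point): Centre of an orange, a ball of 74 mm diameter, about 0.19 kg, too wide for most grippers to grasp. Rolling on the deck its centre is 37 mm above the deck (55 mm above the table); seated in a hollow about 25 mm above the deck (43 mm above the table). At the start it is loose on the front part of the deck, right (-y) half.
- orange_c_center (a point): Centre of an orange, a ball of 74 mm diameter, about 0.19 kg, too wide for most grippers to grasp. Rolling on the deck its centre is 37 mm above the deck (55 mm above the table); seated in a hollow about 25 mm above the deck (43 mm above the table). At the start it sits in one of the hollows.
- keeper (a joint): Hinge of the wire keeper, about a line along tray y at tray x +65 mm, 46 mm above the table. 0 = leaning back (away from the robot) 55 degrees past upright; 0.96 rad = upright; grows as it swings towards the robot; 2.72 rad = fully down, arms on the side rims. Starts at 0 to 0.45. It stays where it is left (hinge friction, about 1 N at the bar), so it must be pressed down all the way.
- keeper_bar (a point): Middle of the keeper's cross bar. The keeper is a U of 6 mm steel wire: a straight bar 306 mm long along tray y on two 58 mm arms hinged at the tray's side rims. Upright, the bar is 104 mm above the table, about 20 mm over the seated oranges; fully down it lies in front of them at tray x +8 mm, 35 mm above the table.
- spice_jar: Bystander: spice jar, 47 mm across, 98 mm high, left of the tray; origin at the centre of its underside.
- shaker: Bystander: clear shaker with a grey cap, 44 mm across, 90 mm high, right of the tray; origin at the centre of its underside.
- mug: Bystander: striped mug, 86 x 120 x 101 mm high, near the left edge of the table; origin at the centre of its underside.
- tin: Bystander: food tin, 57 mm across, 72 mm high, near the right edge of the table; origin at the centre of its underside.
- orange_a: The same orange as orange_a_center; this origin is a point on its skin (37 mm from the centre) and turns with it, so use the centre.
- orange_b: The same orange as orange_b_center; this origin is a point on its skin (37 mm from the centre) and turns with it, so use the centre.
- orange_c: The same orange as orange_c_center; this origin is a point on its skin (37 mm from the centre) and turns with it, so use the centre.
There are look-alikes about, which are no part of the job. What is shaped like the orange_b but green or pink is not meant.

How it is judged:
By the outcome, as a careful person would: the job done as asked, in the order asked, and still so for the second after the job is handed in, with the robot touching nothing.
It also fails if it takes over 72 s, if anything falls off the work surface, if the arm or the gripper's body presses on something with over 40 N, if the wrist force passes 120 N, or if a joint passes its speed limit or range.

ROBOT

A 7-joint arm with a two-finger parallel gripper is mounted at the origin on a cart in front of the work surface, level with it; the furniture and walls round the work are solid. World frame = base frame: x ahead of the robot, y to its left, z up, the work surface at z = 0. Lengths are in m, angles in rad, forces in N, time in s.
With the tool pointing down it reaches from about 0.35 to 0.9 m from the base axis. Payload 19.9 kg.
Tool frame: the origin (TCP) lies on the centre line of the jaws, within the pads' length; the fingertips stand 25 mm ahead of it and the grasp point (between the pads) lies 6 mm ahead of it; z points along the fingers, y is the line along which they close (so a half turn about z gives the same grasp; the last joint's range is limited). The gripper opens to 94 mm and grips with 3 to 60 N. Pads are 16 mm wide; open, the fingers measure 119 mm over their backs; the gripper's body (75 mm by 177 mm) begins 78 mm behind the grasp point.
Start: joints at [1.097, 0.417, -0.01, 1.614, 0.005, 1.111, -0.053], TCP at [0.262, -0.567, 0.23] pointing down, gripper open.
Joint ranges: [-2.81, 2.81], [-0.39, 2.02], [-1.27, 1.25], [0.06, 2.57], [-1.19, 4.33], [0.19, 2], [-2.82, 2.82]. Speed limits (rad/s): [1.89, 1.89, 2.39, 2.39, 3.01, 3.01, 3.01].

INTERFACE

Orientations are given as a unit quaternion [x, y, z, w].
In Python, from station import r, optics gives the robot as it stands. The module is installed in compiled form; this text tells all that it offers.
- The arm moves only by the shell command python3 -m pendant 'ROWS' [FORCE]. ROWS is JSON, a list that holds one entry, the list of rows, each a list of 5 numbers: the gripper's target within -1 to 1 (fully open at 1, half-way at 0, shut at -1), then the shift along the tool's x, y, z in mm, then the turn about the tool's z in degrees. In form: [[[claw, x, y, z, twist], ...]]. A call has 1 to 20 rows; each row shifts and turns the commanded pose from where the row before left it, along the tool's axes as they then stand; what a row does not reach is not made up. A row lasts 1/8 s, in which the tool goes at most 62.5 mm and 10.7 degrees, less where a joint would pass 70% of its speed; a pose out of reach is approached as far as the arm can. A call with a gripper value outside its range is refused whole. The fingers move at their own pace and stop on an object; FORCE is the grip in N (left out, the last holds). Time passes only in rows, so rows that do not move let the fingers close. It gives the time, the measured TCP pose, the force, the opening and the grip force at its end, in the units of the state.
- r.get_obs(): the state, without advancing time (a new reading comes with each control period).
- optics.camera(name): name is "scene" or "side" or "wrist"; returns (picture, depth): 384x512x3 uint8, red, green, blue; 384x512 float32, m along the optical axis (not along the pixel's ray), 0 where there is no reading.
- optics.camera_params(name): a dict with "fx", "fy", "cx", "cy" (pixels), "origin" and "attitude" of the camera in the world; the wrist camera has in their place "hand_eye" (4x4, takes a point from camera to tool coordinates, whose origin is the TCP and whose axes are the flange's). Camera axes: x right, y down, z forward; pixel columns grow to the right and rows downward; lengths in m; the calibration is good to about 2 mm. The wrist camera is an equidistant fisheye: a pixel r from the principal point sees the ray r / f radians off the axis. A picture is of the moment at which its call begins: read the wrist's pose just before it. camera_params takes no time and is no camera call.
- r.sign_off(): hands the job in; it is judged then, once.
The state is a dict: "clock": time; "qpos": joint angles; "dq": joint speeds; "joint_efforts": joint torques, N m; "position": TCP position; "eef_rot": TCP orientation; "force": force on the tool from outside, world axes, zero at the start; "wrist_torque": the same for the moment, N m; "finger_gap": finger opening in m; "grip_force": force on a finger pad.
Only numpy, scipy, OpenCV 4.12 (cv2) and the standard library are available. Lean on these libraries where they do the work, as an engineer would, in place of code of your own. Each camera call takes 0.05 s, during which the arm holds its last target. There are 200 camera calls.

## Working session

There is one attempt and no reset: what is moved stays moved. The work goes in short steps, Python scripts to look and compute and a shell command to move; the robot and the scene stay as the last step left them, time stands still between calls to the robot, and variables do not carry over. Pictures are saved under pics/ and viewed, at most 10 in all, crops included, and the job is handed in when it is done.

```bash
mkdir -p pics
python3 - <<'E'
from station import r, optics
import cv2,numpy as np
o=r.get_obs();print(o['clock'],o['position'],o['eef_rot'],o['finger_gap'])
ims=[]
for n in ['scene','side']:
    p,d=optics.camera(n);np.savez(f'{n}0.npz',p=p,d=d);print(n,optics.camera_params(n))
    ims.append(p[:,:,::-1])
cv2.imwrite('pics/scene0.png',ims[0]);cv2.imwrite('pics/side0.png',ims[1])
E
```

```text
0.0 [ 0.26197189 -0.56705732  0.22982784] [ 9.76677892e-01  2.14708918e-01 -1.78168512e-04 -5.87402546e-04] 0.09440046679674491
scene {'fx': 435.4149371314382, 'fy': 435.4149371314382, 'cx': 253.6747939755564, 'cy': 193.124098058872, 'origin': array([-0.15190877,  0.6622654 ,  0.87144499]), 'attitude': array([-0.35305117,  0.83926357, -0.38142664,  0.15970363])}
side {'fx': 429.8630455245314, 'fy': 429.8630455245314, 'cx': 258.6674303292017, 'cy': 201.6669827817823, 'origin': array([0.27006564, 1.19720531, 0.57698173]), 'attitude': array([-0.06861066,  0.82365077, -0.55945229,  0.06249095])}
```

View pics/scene0.png

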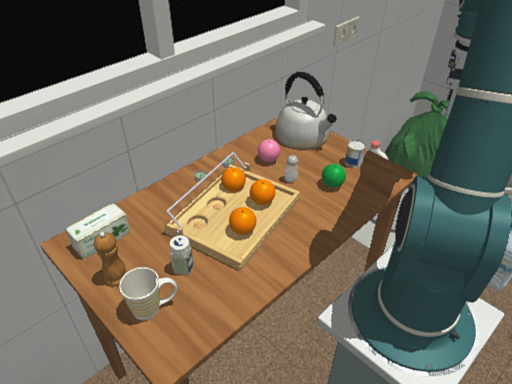

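View pics/side0.png

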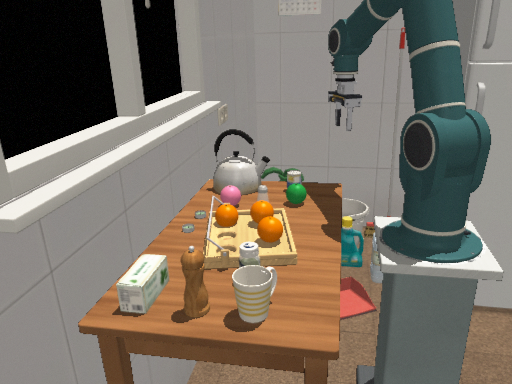

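The oranges are at scene px (233,179), seated in the right hollow, (262,191), loose b, and (242,221), loose a. The pink ball at (269,151) and the green one at (333,176) are off the tray, so they're look-alikes and not meant. The two left hollows are empty and the keeper leans back. Next I'll measure poses and confirm this in a crop.

```bash
cat > h.py <<'E'
import numpy as np,cv2
from scipy.spatial.transform import Rotation as R
from scipy.optimize import least_squares
from station import r,optics
def shot(n):
    p,d=optics.camera(n);return p,d,optics.camera_params(n)
def cloud(p,d,c):
    v,u=np.mgrid[:384,:512];P=np.stack([(u-c['cx'])/c['fx']*d,(v-c['cy'])/c['fy']*d,d],-1)
    W=P@R.from_quat(c['attitude']).as_matrix().T+c['origin'];W[d<=0]=np.nan;return W
def oranges(p,W):
    h=cv2.cvtColor(p,cv2.COLOR_RGB2HSV);m=((h[...,0]>=7)&(h[...,0]<=18)&(h[...,1]>225)&(h[...,2]>120)).astype(np.uint8)
    m=cv2.erode(m,np.ones((3,3)));n,l,s,c=cv2.connectedComponentsWithStats(m);out=[]
    for i in range(1,n):
        if s[i,4]<80: continue
        q=W[l==i];q=q[np.isfinite(q).all(1)]
        q0=q.mean(0)-[0,0,.02]
        f=least_squares(lambda c:np.linalg.norm(q-c,axis=1)-.037,q0,loss='soft_l1',f_scale=.002)
        out.append((c[i].round(),s[i,4],f.x.round(4),round(float(f.cost/len(q)*1e6),2)))
    return out
def totray(x,T):
    c,s=np.cos(T[2]),np.sin(T[2]);d=np.array(x[:2])-T[:2];return np.array([c*d[0]+s*d[1],-s*d[0]+c*d[1]]).round(4)
E
python3 - <<'E'
from h import *
for n in ['scene','side']:
    z=np.load(n+'0.npz');p,d=z['p'],z['d'];W=cloud(p,d,optics.camera_params(n))
    print(n)
    for o in oranges(p,W):print(*o)
    zz=W[...,2];m=(zz>.026)&(zz<.037)&(W[...,0]>.2)
    h=cv2.cvtColor(p,cv2.COLOR_RGB2HSV);print('table med z',np.nanmedian(zz[(W[...,0]>.3)&(abs(zz)<.01)]))
    m=cv2.morphologyEx(m.astype(np.uint8),cv2.MORPH_CLOSE,np.ones((3,3)))
    k,l,s,c=cv2.connectedComponentsWithStats(m)
    for i in np.argsort(-s[1:,4])[:3]+1:
        q=W[l==i];q=q[(q[:,2]>.026)&(q[:,2]<.037)]
        print(s[i],cv2.minAreaRect(q[:,:2].astype(np.float32)*1000))
    # deck extents
    cv2.imwrite(f'pics/m_{n}.png',m*255)
    if n=='scene':
        cv2.imwrite('pics/crop0.png',cv2.resize(p[130:280,150:350,::-1],None,fx=4,fy=4,interpolation=cv2.INTER_CUBIC))
E
```

```text
scene
[233. 180.] 281 [ 0.6131 -0.001   0.0418] 1.37
[262. 192.] 314 [ 0.5019 -0.0131  0.0545] 1.18
[242. 221.] 375 [0.4568 0.1076 0.0546] 1.13
table med z -0.0003113855121393838
[175 168 125  97 990] ((505.1155090332031, 63.3125), (217.24533081054688, 335.0292663574219), 16.431427001953125)
[  0 100 286 148 936] ((841.1697998046875, 59.653106689453125), (1083.552734375, 12.690099716186523), 89.89607238769531)
[164 165  73  67 375] ((635.8525390625, 98.82366943359375), (36.48633575439453, 320.5001525878906), 15.487027168273926)
side
[266. 223.] 595 [0.4606 0.0987 0.0624] 48.72
[226. 216.] 263 [ 0.6125 -0.0038  0.0449] 1.55
table med z 0.0022050030706660673
[   0  136  239  241 1020] ((839.9883422851562, -223.2833251953125), (7.2888689041137695, 1851.607421875), 0.04015481844544411)
[258 208  39  50 415] ((424.26751708984375, 53.16722869873047), (99.33679962158203, 330.595703125), 1.5618566274642944)
[203 211  36  51 366] ((630.5386352539062, 107.20270538330078), (88.73072814941406, 333.5060729980469), 27.184568405151367)
```

View pics/crop0.png

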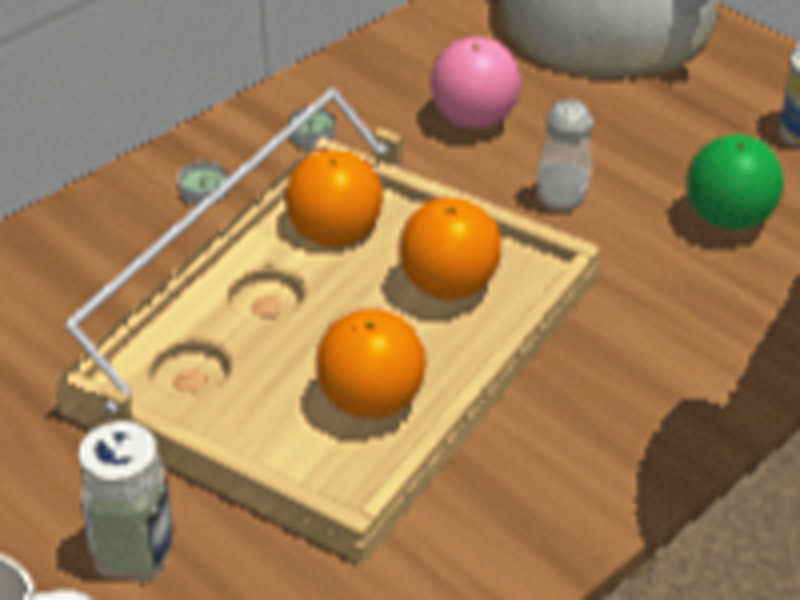

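The crop confirms it: three oranges, two empty hollows on the left (crop (190,372) and (266,298)), and the keeper bar from (72,325) to (333,93). The green and pink balls are off the tray.

```bash
cat >> h.py <<'E'
def ray(px,z,c):
    v=R.from_quat(c['attitude']).as_matrix()@np.array([(px[0]-c['cx'])/c['fx'],(px[1]-c['cy'])/c['fy'],1]);return c['origin']+v*(z-c['origin'][2])/v[2]
E
python3 - <<'E'
from h import *
c=optics.camera_params('scene')
f=lambda a,b,z:ray((150+a/4-.4,130+b/4-.4),z,c)[:2]
pts=[(597,247,.032,-.125,-.16),(362,540,.032,-.125,.16),(62,378,.032,.125,.16),(191,373,.018,.065,.09),(267,299,.018,.065,0)]
w=np.array([f(*p[:3]) for p in pts]);t=np.array([p[3:] for p in pts]);print(w.round(4))
def e(T):
    C,S=np.cos(T[2]),np.sin(T[2]);return (t@np.array([[C,S],[-S,C]])+T[:2]-w).ravel()
s=least_squares(e,[.5,.06,.27],loss='soft_l1',f_scale=.003);print(s.x,np.degrees(s.x[2]),e(s.x).reshape(-1,2).round(4))
np.save('T.npy',s.x)
for n,o in zip('cba',[(.6131,-.001),(.5019,-.0131),(.4568,.1076)]):print(n,totray(o,s.x))
# keeper bar & bystanders: cloud
z=np.load('scene0.npz');W=cloud(z['p'],z['d'],c)
C,S=np.cos(s.x[2]),np.sin(s.x[2]);q=W-[*s.x[:2],0];X=C*q[...,0]+S*q[...,1];Y=-S*q[...,0]+C*q[...,1];Z=W[...,2]
m=(Z>.06)&(Z<.12)&(X>.07)&(X<.15)&(abs(Y)<.16)
h=cv2.cvtColor(z['p'],cv2.COLOR_RGB2HSV);m&=(h[...,1]<60)
print('bar',np.c_[X[m],Y[m],Z[m]][::8].round(3))
rk=(Z>.05)&(abs(X)<.2)&(abs(Y)<.3)&(abs(Y)>.165)
for sg in (1,-1):
    k=rk&(Y*sg>0);print(sg,[ (np.nanpercentile(a[k],[2,98])).round(3) for a in (X,Y,Z)])
o=r.get_obs();A=R.from_quat(o['eef_rot']).as_matrix();print(A.round(3))
E
```

```text
[[ 0.4464 -0.1113]
 [ 0.3656  0.2008]
 [ 0.6102  0.2502]
 [ 0.5646  0.1768]
 [ 0.5853  0.0899]]
[0.5251814  0.07355794 0.240428  ] 13.775509617418304 [[-0.0045 -0.0003]
 [ 0.     -0.0016]
 [-0.0017  0.0085]
 [ 0.0022 -0.0003]
 [ 0.003  -0.0009]]
c [ 0.0676 -0.0933]
b [-0.0432 -0.0786]
a [-0.0583  0.0493]
bar [[ 0.113 -0.153  0.086]
 [ 0.113 -0.142  0.085]
 [ 0.1   -0.155  0.079]
 [ 0.106 -0.127  0.086]
 [ 0.111 -0.113  0.085]
 [ 0.085 -0.154  0.066]
 [ 0.081 -0.153  0.061]
 [ 0.109 -0.075  0.089]
 [ 0.113 -0.059  0.087]
 [ 0.106 -0.049  0.088]
 [ 0.109 -0.033  0.087]
 [ 0.109 -0.015  0.088]
 [ 0.111  0.001  0.088]
 [ 0.11   0.004  0.083]
 [ 0.111  0.025  0.086]
 [ 0.11   0.043  0.089]
 [ 0.106  0.049  0.087]
 [ 0.107  0.069  0.091]
 [ 0.109  0.08   0.088]
 [ 0.11   0.085  0.083]
 [ 0.111  0.104  0.087]
 [ 0.113  0.118  0.085]
 [ 0.107  0.128  0.089]
 [ 0.112  0.143  0.088]
 [ 0.11   0.146  0.084]
 [ 0.101  0.15   0.077]
 [ 0.092  0.15   0.071]
 [ 0.086  0.151  0.064]]
1 [array([-0.018,  0.026]), array([0.207, 0.251]), array([0.052, 0.1  ])]
-1 [array([-0.197,  0.199]), array([-0.297, -0.214]), array([0.051, 0.306])]
[[ 0.908  0.419 -0.001]
 [ 0.419 -0.908  0.001]
 [-0.    -0.001 -1.   ]]
```

```bash
python3 -m pendant '[[[1,33,-38,0,0],[1,33,-38,0,0],[1,33,-38,0,0],[1,33,-38,0,0],[1,33,-38,0,0],[1,33,-38,0,0],[1,33,-38,0,0],[1,33,-38,0,0],[1,33,-38,0,0],[1,33,-38,0,0],[1,33,-38,0,0],[1,33,-38,0,0],[1,33,-38,0,0],[1,33,-37,0,0],[1,0,0,0,10],[1,0,0,0,10],[1,0,0,0,10],[1,0,0,0,10],[1,0,0,0,0]]]' 5
cat > w.py <<'E'
# usage: where.py  tx ty (tray target, m): required tool shift in mm, and current tray pos
from h import *;import sys
T=np.load('T.npy');o=r.get_obs();A=R.from_quat(o['eef_rot']).as_matrix();p=o['position']
C,S=np.cos(T[2]),np.sin(T[2])
print('t',round(o['clock'],2),'tray',totray(p,T),'z',p[2].round(4),'yaw',(np.degrees(np.arctan2(A[1,1],A[0,1]))-np.degrees(T[2])).round(1),'gap',round(o['finger_gap'],4),'grip',o['grip_force'],'F',np.round(o['force'],1))
for i in range(1,len(sys.argv),2):
    t=np.array([float(sys.argv[i]),float(sys.argv[i+1])]);w=np.array([C*t[0]-S*t[1]+T[0],S*t[0]+C*t[1]+T[1],p[2]]);print(t,'shift',(A.T@(w-p)*1000).round(1))
E
python3 w.py -0.0583 0.0493
python3 -c "
from h import *
p,d,c=shot('scene')
for o in oranges(p,cloud(p,d,c)):print(*o)
cv2.imwrite('pics/s1.png',p[...,::-1])"
```

```text
clock: 2.48
position: [0.4587, 0.1085, 0.2303]
eef_rot: [0.991, -0.132, -0.0, 0.0]
force: [-0.8, 0.6, -0.8]
finger_gap: 0.0939
grip_force: 0.0
t 2.48 tray [-0.0563  0.0497] z 0.2303 yaw -118.9 gap 0.0939 grip 0.0 F [-0.8  0.6 -0.8]
[-0.0583  0.0493] shift [-1.5  1.4  0. ]
[233. 180.] 246 [ 0.6133 -0.0014  0.0418] 1.44
[262. 193.] 300 [ 0.5021 -0.0128  0.0547] 1.34
[242. 221.] 389 [0.457  0.1079 0.0543] 1.1
```

```bash
python3 -m pendant '[[[1,-2,1,40,0],[1,0,0,40,0],[1,0,0,30,0],[1,0,0,20,0],[1,0,0,20,0],[1,0,0,16,0],[1,0,0,0,0],[1,0,0,0,0]]]' 5; python3 w.py -0.0583 0.0493 0.065 0.09
python3 -c "
from h import *
p,d,c=shot('scene')
for o in oranges(p,cloud(p,d,c)):print(*o)
q,d,c=shot('wrist')
cv2.imwrite('pics/s2.png',cv2.resize(np.hstack([p[130:300,130:340],q[92:262,150:360]]),None,fx=1.9,fy=1.9)[...,::-1])"
```

```text
clock: 3.52
position: [0.4569, 0.1082, 0.065]
eef_rot: [0.991, -0.132, 0.0, -0.0]
force: [0.3, 0.1, 0.4]
finger_gap: 0.0936
grip_force: 0.0
t 3.52 tray [-0.058   0.0499] z 0.065 yaw -118.9 gap 0.0936 grip 0.0 F [0.3 0.1 0.4]
[-0.0583  0.0493] shift [ 0.   0.6 -0. ]
[0.065 0.09 ] shift [ 88.3 -94.6   0.1]
[242. 221.] 404 [0.4569 0.1076 0.0546] 1.07
```

View pics/s2.png

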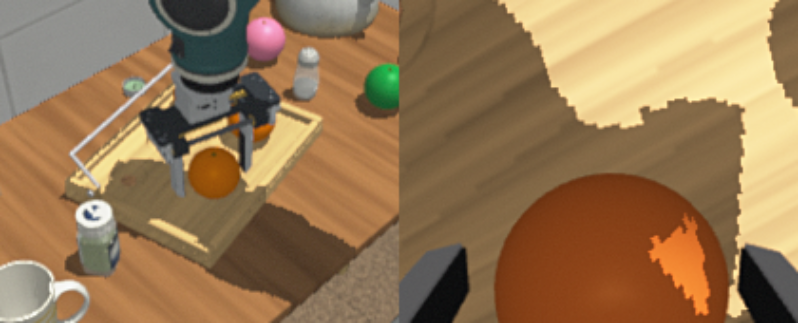

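The left half shows the fingers straddling orange a (about (213,173)). The wrist view on the right has the ball centred between the pads. I'll grip it lightly from the sides so it can roll about the pad axis.

```bash
python3 -m pendant '[[[0.45,0,0,0,0],[0.45,0,0,0,0],[0.45,0,0,0,0],[0.45,0,0,0,0],[0.45,0,0,0,0],[0.45,0,0,0,0]]]' 4; python3 w.py 0.065 0.09
```

```text
clock: 4.38
position: [0.4567, 0.108, 0.0645]
eef_rot: [0.991, -0.132, 0.0, -0.0]
force: [-0.2, -2.0, 3.8]
finger_gap: 0.0737
grip_force: 4.0
t 4.38 tray [-0.0583  0.0498] z 0.0645 yaw -119.0 gap 0.0737 grip 3.999998979270458 F [-0.2 -2.   3.8]
[0.065 0.09 ] shift [ 88.4 -94.9   0. ]
```

```bash
python3 -m pendant '[[[0.45,6,-6,0,0],[0.45,9,-9.5,0,0],[0.45,9,-9.5,0,0],[0.45,9,-9.5,0,0],[0.45,9,-9.5,0,0],[0.45,9,-9.5,0,0],[0.45,9,-9.5,0,0],[0.45,9,-9.5,0,0],[0.45,9,-9.5,0,0],[0.45,6,-7,0,0],[0.45,4,-6,0,0],[0.45,0,0,0,0]]]' 4; python3 w.py 0.065 0.09
python3 -c "
from h import *
T=np.load('T.npy')
p,d,c=shot('scene')
for o in oranges(p,cloud(p,d,c)):print(*o,totray(o[2],T))
cv2.imwrite('pics/s3.png',cv2.resize(p[120:300,130:340],None,fx=2.5,fy=2.5)[...,::-1])"
```

```text
clock: 5.88
position: [0.5665, 0.177, 0.0644]
eef_rot: [0.991, -0.132, -0.0, -0.0]
force: [-0.3, -0.4, -1.9]
finger_gap: 0.0734
grip_force: 4.0
t 5.88 tray [0.0648 0.0906] z 0.0644 yaw -119.0 gap 0.0734 grip 3.999970480799675 F [-0.3 -0.4 -1.9]
[0.065 0.09 ] shift [ 0.5  0.5 -0. ]
[235. 182.] 180 [ 0.6134 -0.0007  0.0418] 1.66 [ 0.068  -0.0931]
[262. 193.] 284 [ 0.5024 -0.0128  0.0546] 1.27 [-0.0427 -0.0784]
[195. 213.] 415 [0.5661 0.1795 0.0547] 1.13 [0.065  0.0932]
```

View pics/s3.png

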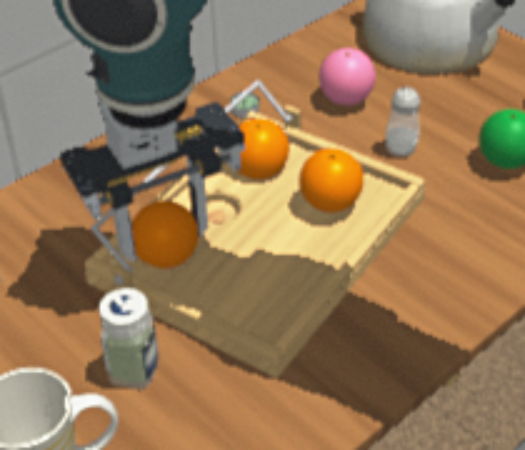

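Orange a is held over hollow_1 (picture (165,235)). I'll lower it into the hollow, release and retreat.

```bash
python3 -m pendant '[[[0.45,0,0,5,0],[0.45,0,0,5,0],[0.45,0,0,1,0],[0.8,0,0,0,0],[0.8,0,0,0,0],[0.8,0,0,0,0],[0.85,0,0,-15,0],[0.85,0,0,-30,0],[0.9,0,0,-40,0],[1,0,0,-40,0],[1,0,0,0,0]]]' 4; python3 w.py -0.0427 -0.0784
python3 -c "
from h import *
T=np.load('T.npy')
p,d,c=shot('scene')
for o in oranges(p,cloud(p,d,c)):print(*o,totray(o[2],T))"
```

```text
clock: 7.3
position: [0.5678, 0.1773, 0.1824]
eef_rot: [0.991, -0.132, 0.003, -0.001]
force: [0.1, 0.5, 0.4]
finger_gap: 0.0937
grip_force: 0.0
t 7.3 tray [0.0661 0.0906] z 0.1824 yaw -119.0 gap 0.0937 grip 0.0 F [0.1 0.5 0.4]
[-0.0427 -0.0784] shift [-13.3 200.6  -0.6]
[232. 181.] 241 [ 0.6137 -0.0012  0.0421] 1.42 [ 0.0682 -0.0937]
[262. 194.] 266 [ 0.5022 -0.0131  0.055 ] 1.27 [-0.043  -0.0787]
[196. 215.] 408 [0.5714 0.1739 0.042 ] 1.23 [0.0688 0.0865]
```

Orange a is seated (z 42 mm). The seated oranges put hollow_2 at tray (0.0685, -0.0035) in my frame. Next is b.

```bash
python3 -m pendant '[[[1,-2,33,0,0],[1,-2,34,0,0],[1,-2,34,0,0],[1,-2,33,0,0],[1,-2,33,0,0],[1,-3,33,0,0],[1,0,0,0,0],[1,0,0,0,0]]]' 4; python3 w.py -0.0428 -0.0786
python3 -c "
from h import *
p,d,c=shot('scene')
for o in oranges(p,cloud(p,d,c)):print(*o)"
```

```text
clock: 8.35
position: [0.5014, -0.0124, 0.1782]
eef_rot: [0.991, -0.132, -0.0, -0.0]
force: [-0.7, 0.1, 0.2]
finger_gap: 0.0941
grip_force: 0.0
t 8.35 tray [-0.0436 -0.0778] z 0.1782 yaw -119.0 gap 0.0941 grip 0.0 F [-0.7  0.1  0.2]
[-0.0428 -0.0786] shift [ 1.1  0.3 -0. ]
[233. 180.] 290 [ 0.6134 -0.0013  0.042 ] 1.24
[262. 193.] 292 [ 0.5021 -0.0131  0.0548] 1.29
[196. 215.] 359 [0.5715 0.1739 0.0421] 1.2
```

```bash
python3 -m pendant '[[[1,1,0,30,0],[1,0,0,30,0],[1,0,0,25,0],[1,0,0,15,0],[1,0,0,14,0],[1,0,0,0,0],[0.45,0,0,0,0],[0.45,0,0,0,0],[0.45,0,0,0,0],[0.45,0,0,0,0],[0.45,0,0,0,0],[0.45,0,0,0,0]]]' 4; python3 w.py -0.015 -0.0035 0.0685 -0.0035
```

```text
clock: 9.9
position: [0.5027, -0.0133, 0.0648]
eef_rot: [0.991, -0.132, 0.0, 0.0]
force: [-0.1, -1.1, 6.2]
finger_gap: 0.0739
grip_force: 4.0
t 9.9 tray [-0.0425 -0.079 ] z 0.0648 yaw -119.0 gap 0.0739 grip 4.000180587172508 F [-0.1 -1.1  6.2]
[-0.015  -0.0035] shift [-12.6 -79.4  -0. ]
[ 0.0685 -0.0035] shift [  60.5 -119.9    0. ]
```

```bash
python3 -m pendant '[[[0.45,-1,-7,0,0],[0.45,-2,-12,0,0],[0.45,-2,-12,0,0],[0.45,-2,-12,0,0],[0.45,-2,-12,0,0],[0.45,-2,-12,0,0],[0.45,-1.5,-12,0,0],[0.45,5,-4,0,0],[0.45,10,-5.5,0,0],[0.45,10,-5.5,0,0],[0.45,10,-5.5,0,0],[0.45,10,-5.5,0,0],[0.45,10,-5.5,0,0],[0.45,10,-5,0,0],[0.45,5,-3,0,0],[0.45,3,-2,0,0],[0.45,0,0,0,0]]]' 4; python3 w.py 0.0685 -0.0035
python3 -c "
from h import *
T=np.load('T.npy')
p,d,c=shot('scene')
for o in oranges(p,cloud(p,d,c)):print(*o,totray(o[2],T))"
```

```text
clock: 12.02
position: [0.5924, 0.0872, 0.0644]
eef_rot: [0.991, -0.132, -0.0, -0.0]
force: [-0.1, 0.6, -1.3]
finger_gap: 0.0733
grip_force: 4.0
t 12.03 tray [ 0.0685 -0.0027] z 0.0644 yaw -119.0 gap 0.0733 grip 3.999970927834511 F [-0.1  0.6 -1.3]
[ 0.0685 -0.0035] shift [ 0.4  0.7 -0. ]
[238. 182.] 119 [6.142e-01 6.000e-04 4.350e-02] 1.21 [ 0.0691 -0.0921]
[215. 193.] 369 [0.591  0.0897 0.0546] 1.28 [0.0678 0.    ]
[196. 215.] 345 [0.5715 0.1737 0.042 ] 1.14 [0.0688 0.0862]
```

```bash
python3 -m pendant '[[[0.45,0,0,5,0],[0.45,0,0,5,0],[0.45,0,0,1,0],[0.8,0,0,0,0],[0.8,0,0,0,0],[0.8,0,0,0,0],[0.85,0,0,-15,0],[0.85,0,0,-30,0],[0.9,0,0,-40,0],[1,0,0,-40,0],[1,0,0,0,0]]]' 4; python3 w.py 0.16 -0.003 0.065 0
python3 -c "
from h import *
T=np.load('T.npy')
for n in ['scene','side']:
  p,d,c=shot(n)
  for o in oranges(p,cloud(p,d,c)):print(*o,totray(o[2],T))
  W=cloud(p,d,c);h=cv2.cvtColor(p,cv2.COLOR_RGB2HSV)
  C,S=np.cos(T[2]),np.sin(T[2]);q=W-[*T[:2],0];X=C*q[...,0]+S*q[...,1];Y=-S*q[...,0]+C*q[...,1];Z=W[...,2]
  m=(Z>.06)&(Z<.12)&(X>.095)&(X<.2)&(abs(Y)<.15)
  print('bar',m.sum(),[np.nanpercentile(a[m],[5,50,95]).round(4) for a in (X,Y,Z)])
  m=(Z>.02)&(X>.15)&(X<.25)&(abs(Y)<.2);print('behind',m.sum(),[np.nanpercentile(a[m],[5,50,95]).round(4) for a in (X,Y,Z)])
  cv2.imwrite('pics/s4%s.png'%n,cv2.resize(p[130:280,130:330],None,fx=3,fy=3)[...,::-1])"
```

```text
clock: 13.45
position: [0.5939, 0.0876, 0.1825]
eef_rot: [0.991, -0.132, 0.003, -0.001]
force: [-0.1, 0.5, -0.4]
finger_gap: 0.0939
grip_force: 0.0
t 13.45 tray [ 0.0701 -0.0027] z 0.1825 yaw -119.0 gap 0.0939 grip 0.0 F [-0.1  0.5 -0.4]
[ 0.16  -0.003] shift [ 78.8 -43.3   0.5]
[0.065 0.   ] shift [-5.8  0.1 -0. ]
[223. 190.] 608 [0.5881 0.0634 0.057 ] 21.8 [ 0.0587 -0.0248]
[196. 214.] 411 [0.5714 0.1738 0.0421] 1.19 [0.0688 0.0864]
bar 177 [array([0.1058, 0.1094, 0.1129]), array([-0.1005,  0.0314,  0.1426]), array([0.0827, 0.0866, 0.09  ])]
behind 186 [array([0.2364, 0.244 , 0.2494]), array([-0.1127, -0.0845, -0.0534]), array([0.2827, 0.2964, 0.3085])]
[226. 229.] 703 [0.5717 0.1449 0.0638] 50.52 [0.0622 0.0582]
bar 107 [array([0.0959, 0.1079, 0.1115]), array([-0.1101,  0.038 ,  0.1486]), array([0.0636, 0.0896, 0.0921])]
behind 266 [array([0.2174, 0.2378, 0.249 ]), array([-0.1919, -0.1351, -0.0582]), array([0.2852, 0.3037, 0.657 ])]
```

View pics/s4scene.png

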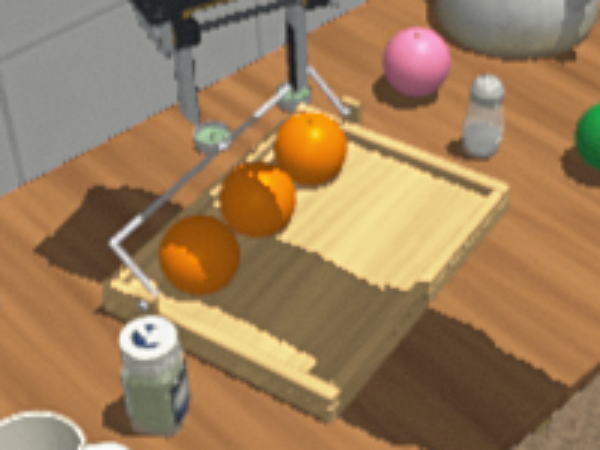

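All three oranges are seated, at crop (310,148), (258,200) and (200,255). The keeper still leans back, with the bar from (113,243) to (305,75). I'll turn the closed fingers to the tray axes and go behind the bar, in line with the gap between two oranges.

```bash
python3 -m pendant '[[[-1,0,0,0,-10],[-1,0,0,0,-10],[-1,0,0,0,-9],[-1,0,0,0,0],[-1,15,-11,0,0],[-1,15,-11,0,0],[-1,16,-11,0,0],[-1,15,-11,0,0],[-1,0,0,0,0],[-1,0,0,0,0]]]' 5; python3 w.py 0.131 0.0415
```

```text
clock: 14.8
position: [0.6409, 0.1445, 0.1781]
eef_rot: [0.993, 0.12, -0.0, 0.0]
force: [-0.2, 0.5, 0.5]
finger_gap: 0.0007
grip_force: 0.0
t 14.8 tray [0.1293 0.0414] z 0.1781 yaw -90.0 gap 0.0007 grip 0.0 F [-0.2  0.5  0.5]
[0.131  0.0415] shift [ 1.7 -0.1 -0. ]
```

```bash
python3 -m pendant '[[[-1,2,0,25,0],[-1,0,0,25,0],[-1,0,0,15,0],[-1,0,0,11,0],[-1,0,0,0,0],[-1,-8,0,0,0],[-1,-8,0,0,0],[-1,-8,0,0,0],[-1,-8,0,0,0],[-1,0,0,0,0]]]' 5; python3 w.py 0.0335 0.0415
python3 -c "
from h import *
p,d,c=shot('scene')
cv2.imwrite('pics/s5.png',cv2.resize(p[130:280,130:330],None,fx=3,fy=3)[...,::-1])"
```

```text
clock: 16.05
position: [0.6113, 0.137, 0.1027]
eef_rot: [0.993, 0.12, -0.0, 0.0]
force: [0.1, -1.4, -0.4]
finger_gap: 0.0005
grip_force: 0.0
t 16.05 tray [0.0988 0.0411] z 0.1027 yaw -90.0 gap 0.0005 grip 0.0 F [ 0.1 -1.4 -0.4]
[0.0335 0.0415] shift [-65.3  -0.4   0. ]
```

View pics/s5.png

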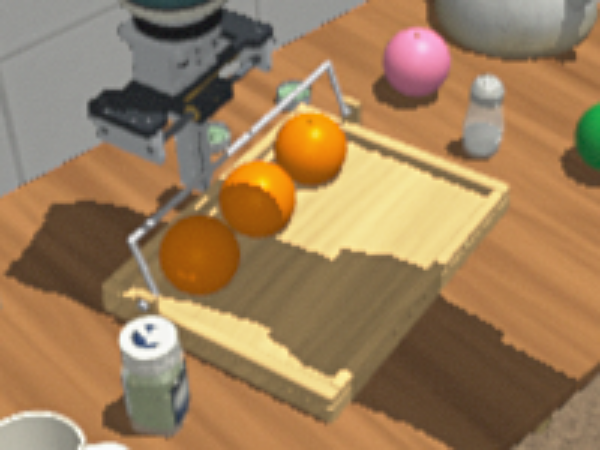

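The keeper bar now runs from (133,238) to (330,65) and is swinging up in front of the fingers. I'll keep pushing.

```bash
python3 -m pendant '[[[-1,-8,0,0,0],[-1,-8,0,0,0],[-1,-8,0,0,0],[-1,-8,0,0,0],[-1,-8,0,0,0],[-1,-8,0,2,0],[-1,-8,0,2,0],[-1,-6,0,2,0],[-1,-4,0,2,0],[-1,0,0,0,0]]]' 5; python3 w.py 0.0155 0.0415
cat > bar.py <<'E'
from h import *
T=np.load('T.npy')
for n in ['scene','side']:
  p,d,c=shot(n);W=cloud(p,d,c);h=cv2.cvtColor(p,cv2.COLOR_RGB2HSV)
  C,S=np.cos(T[2]),np.sin(T[2]);q=W-[*T[:2],0];X=C*q[...,0]+S*q[...,1];Y=-S*q[...,0]+C*q[...,1];Z=W[...,2]
  m=(h[...,1]<60)&(Z>.03)&(Z<.115)&(X>-.03)&(X<.06)&(abs(Y)<.16)&((Y<.0)|(Y>.09))
  print('bar',m.sum(),[np.nanpercentile(a[m],[5,50,95]).round(4) for a in (X,Y,Z)])
  for o in oranges(p,W):print(*o,totray(o[2],T))
  cv2.imwrite('pics/bar_%s_%d.png'%(n,r.get_obs()['clock']),cv2.resize(p[130:280,130:330],None,fx=3,fy=3)[...,::-1])
E
python3 bar.py
```

```text
clock: 17.35
position: [0.5477, 0.1215, 0.0943]
eef_rot: [0.993, 0.12, -0.0, -0.0]
force: [0.4, 0.9, -0.7]
finger_gap: 0.001
grip_force: 0.4
t 17.35 tray [0.0333 0.0412] z 0.0943 yaw -90.0 gap 0.001 grip 0.379610316012986 F [ 0.4  0.9 -0.7]
[0.0155 0.0415] shift [-17.8  -0.3   0. ]
bar 175 [array([0.0183, 0.0222, 0.0531]), array([-0.1535, -0.0258,  0.1518]), array([0.0535, 0.082 , 0.0857])]
[227. 182.] 119 [0.5702 0.0384 0.0547] 10.3 [ 0.0354 -0.0449]
[194. 212.] 251 [0.5711 0.1736 0.0419] 1.12 [0.0684 0.0862]
bar 72 [array([0.0182, 0.0217, 0.0543]), array([-0.073 ,  0.1411,  0.1529]), array([0.0579, 0.0842, 0.0875])]
[224. 230.] 547 [0.5772 0.1516 0.0616] 45.88 [0.0691 0.0634]
```

```bash
python3 -m pendant '[[[-1,3,0,-18,0],[-1,0,0,-18,0],[-1,-10,0,0,0],[-1,-9,0,0,0],[-1,0,0,15,0],[-1,0,0,8,0],[-1,-1,0,8,0],[-1,-1,0,8,0],[-1,-1,0,8,0],[-1,-1,0,8,0],[-1,0,0,6,0],[-1,0,0,4,0],[-1,0,0,0,0]]]' 5; python3 w.py 0.0145 0.0415; python3 bar.py
```

```text
clock: 19.08
position: [0.5284, 0.1168, 0.0652]
eef_rot: [0.993, 0.12, -0.0, -0.0]
force: [0.1, 1.0, -0.4]
finger_gap: 0.0004
grip_force: 0.0
t 19.07 tray [0.0135 0.0412] z 0.0652 yaw -90.0 gap 0.0004 grip 0.0 F [ 0.1  1.  -0.4]
[0.0145 0.0415] shift [ 1.  -0.3 -0. ]
bar 186 [array([0.0072, 0.0111, 0.0533]), array([-0.1564, -0.0177,  0.1518]), array([0.0351, 0.039 , 0.0451])]
[196. 215.] 397 [0.5716 0.1739 0.0422] 1.36 [0.069  0.0864]
bar 18 [array([0.0314, 0.0418, 0.0526]), array([0.1465, 0.1498, 0.1528]), array([0.0431, 0.045 , 0.0473])]
[225. 231.] 638 [0.5728 0.1527 0.0592] 44.56 [0.0651 0.0655]
```

```bash
python3 -m pendant '[[[-1,0,0,1.5,0],[-1,0,0,1.5,0],[-1,0,0,1.5,0],[-1,0,0,0,0]]]' 5; python3 w.py
```

```text
clock: 19.68
position: [0.529, 0.117, 0.0622]
eef_rot: [0.993, 0.12, 0.001, 0.0]
force: [-7.6, -2.9, 26.6]
finger_gap: 0.0008
grip_force: 13.1
t 19.68 tray [0.014  0.0413] z 0.0622 yaw -90.0 gap 0.0008 grip 13.069327622652054 F [-7.6 -2.9 26.6]
```

It presses at 27 N against the stop, so the keeper is down. Retreating to check.

```bash
python3 -m pendant '[[[-1,0,0,-10,0],[-1,0,0,-30,0],[-1,0,0,-40,0],[-1,0,0,-40,0],[-1,-40,0,-30,0],[-1,-50,0,0,0],[-1,-50,0,0,0],[-1,0,0,0,0],[-1,0,0,0,0]]]' 5; python3 bar.py; ls pics
```

```text
clock: 20.8
position: [0.3931, 0.0834, 0.2114]
eef_rot: [0.993, 0.12, 0.001, 0.0]
force: [0.7, 0.4, -0.1]
finger_gap: 0.0005
grip_force: 0.0
bar 149 [array([0.0073, 0.0106, 0.0508]), array([-0.1194, -0.0016,  0.1523]), array([0.0337, 0.0374, 0.044 ])]
[223. 190.] 570 [0.5884 0.0639 0.0553] 21.6 [ 0.0591 -0.0244]
[196. 216.] 332 [0.5713 0.1737 0.0421] 1.08 [0.0686 0.0863]
bar 74 [array([0.0064, 0.0117, 0.0506]), array([-0.1569, -0.0467,  0.1518]), array([0.0379, 0.0408, 0.0472])]
[225. 230.] 638 [0.5733 0.1495 0.0598] 58.97 [0.0648 0.0623]
bar_scene_17.png
bar_scene_19.png
bar_scene_20.png
bar_side_17.png
bar_side_19.png
bar_side_20.png
crop0.png
m_scene.png
m_side.png
s1.png
s2.png
s3.png
s4scene.png
s4side.png
s5.png
scene0.png
side0.png
```

View pics/bar_scene_20.png

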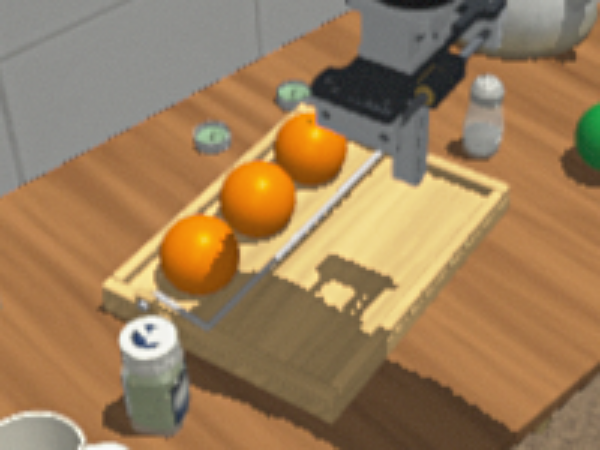

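View pics/bar_side_20.png

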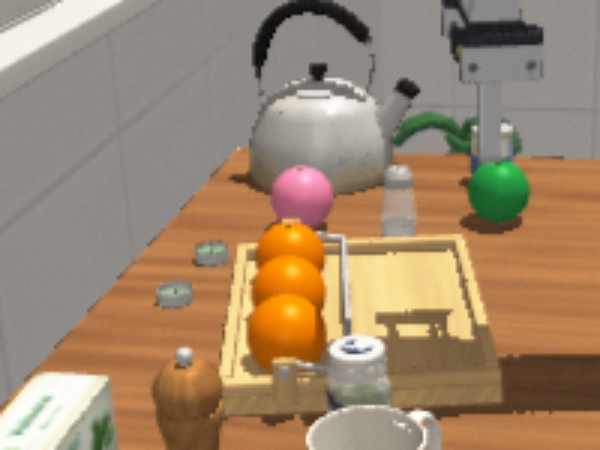

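The three oranges sit in a row at crop (310,148), (258,200) and (200,255). The keeper bar lies flat in front of them from (205,325) to (380,155), with its arms on the rims, and the bystanders haven't moved.

```bash
python3 -c "
from station import r
print(r.sign_off())"
```

```text
the job is handed in; nothing more can be done
None
```

The job is handed in: each hollow holds one orange, the keeper was swung over last and pressed fully down on the side rims, nothing else on the table was moved, and it took about 21 s of the 72 s allowed.

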